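# Wedge the rocking reactor controller

### The arm

A 6-joint arm with a two-finger parallel gripper is mounted at the origin on the work surface. World frame = base frame: x ahead of the robot, y to its left, z up, the work surface at z = 0. Lengths are in m, angles in rad, forces in N, time in s.
With the tool pointing down it reaches from about 0.375 to 0.9 m from the base axis. Payload 3.1 kg.
Tool frame: the origin (TCP) lies on the front face of the gripper's body, between the roots of the fingers; the fingertips stand 73 mm ahead of it and the grasp point (between the pads) lies 54 mm ahead of it (manip.tips_ahead is the distance from the TCP to the fingertips, in m); z points along the fingers, y is the line along which they close (so a half turn about z gives the same grasp; the last joint's range is limited). The gripper opens to 85 mm and grips with 20 to 120 N. Pads are 22 mm wide; open, the fingers measure 114 mm over their backs; the gripper's body (76 mm by 85 mm) begins 54 mm behind the grasp point. The pads swing forward as they close: fully open they stand 13 mm farther back than shut.
Start: joints at [1.073, 0.527, 1.433, -0, 1.181, -0.178], TCP at [0.196, 0.593, 0.304] pointing down, gripper open.
Joint ranges: [-3.08, 3.08], [-0.75, 2.2], [0.22, 2.44], [-1.43, 4.57], [0, 2.65], [-2.85, 2.85]. Speed limits (rad/s): [2.79, 2.79, 3.14, 3.14, 3.14, 3.14].

### API

Orientations are given as a unit quaternion [x, y, z, w].
In Python, from station import sense, eyes, workorder, manip gives the robot as it stands.
- The arm moves only by the shell command python3 -m inch 'ROWS' [OPENING] [FORCE]. ROWS is JSON, a list of rows, each an object of numbers: "dx", "dy", "dz": the shift along the tool's x, y, z in cm; "wx", "wy", "wz": the turn, a rotation vector about the tool's x, y, z in degrees. In form: [{"dx": .., "dy": .., "dz": .., "wx": .., "wy": .., "wz": ..}, ...]. A call has 1 to 10 rows; each row shifts and turns the commanded pose from where the row before left it, along the tool's axes as they then stand; what a row does not reach is not made up. A row lasts 1/8 s, in which the tool goes at most 62.5 mm and 10.7 degrees, less where a joint would pass 70% of its speed; a pose out of reach is approached as far as the arm can. A call with a gripper value outside its range is refused whole. OPENING is the opening, from 0 (shut) to 1 (fully open), set as the call begins (- or left out, the last holds). The fingers move at their own pace and stop on an object; FORCE is the grip in N (left out, the last holds). Time passes only in rows, so rows that do not move let the fingers close. It gives the time, the measured TCP pose, the force, the opening and the grip force at its end, in the units of the state.
- sense(): the state, without advancing time (a new reading comes with each control period).
- eyes.snapshot(name): name is "scene" or "top" or "wrist"; returns the picture (420x560x3 uint8, red, green, blue); there is no depth.
- eyes.camera_params(name): a dict with "fx", "fy", "cx", "cy" (pixels), "rvec" (rotation vector, rad) and "tvec" (3), from world to camera coordinates, as OpenCV has them. Camera axes: x right, y down, z forward; pixel columns grow to the right and rows downward; lengths in m; the calibration is good to about 2 mm. The wrist camera is an equidistant fisheye: a pixel r from the principal point sees the ray r / f radians off the axis. A picture is of the moment at which its call begins: read the wrist's pose just before it. camera_params takes no time and is no camera call; for the wrist camera it gives the pose at the moment of the call.
- workorder.sign_off(): hands the job in; it is judged then, once.
The state is a dict: "t": time; "q": joint angles; "qd": joint speeds; "tau": joint torques, N m; "tcp_pos": TCP position; "tool_rot": TCP orientation; "force": force on the tool from outside, world axes, zero at the start; "ft_torque": the same for the moment, N m; "finger_gap": opening from 0.0 (shut) to 1.0 (fully open); "gripper_force": force on a finger pad.
Only numpy, scipy, OpenCV 4.12 (cv2) and the standard library are available. Lean on these libraries where they do the work, as an engineer would, in place of code of your own. Each camera call takes 0.05 s, during which the arm holds its last target. There are 200 camera calls.

### The job

The temperature controller on the bench rocks because the screw foot at its front corner, by the switches, is turned up too far. Press down on that corner until you feel it rock, then push the orange wedge along the bench under the short foot until it is snug, without jacking the case up, and press the corner again, firmly (about a kilo's worth, for a moment), to check that it no longer rocks; leave the wedge in place and take the hand away. Only push and press: never lift the wedge, never tip the controller or shove it out of its place, and leave the vial, the spanner and the red plug alone.

Things in the scene. Friction and masses are not known exactly. Their poses are not given: they have to be found in the camera images.
- controller: white sheet-metal temperature controller, 200 mm deep (x) by 240 mm wide (y), flat lid 88 mm and underside 18 mm above the bench, about 3 kg; origin on the bench plane under the case's centre; +x points out of the front panel (three square displays, green and red switch). It stands level on three of its four domed rubber feet, 24 mm across; the foot at its +x +y corner is short
- short_foot (a point): point on the bench plane straight under the short foot's centre while the case stands level: 78 mm along the controller's x and 95 mm along its y, so 25 mm inside the case's +y side face and 22 mm inside its front. The foot, a rubber dome 24 mm across, hangs 4 to 9 mm clear of the bench (it differs each time); it can be reached freely from the +y side
- corner_top (a point): point on the flat lid straight above the short foot, 88 mm above the bench while the case stands level: where to press. Unwedged, some 2 to 3 N held straight down here (at first touch a little more, to set 3 kg moving) rocks the case until the foot lands, 4 to 9 mm lower; wedged, it hardly gives (under 1 mm)
- wedge: orange plastic levelling wedge flat on the bench on the controller's +y side: 100 mm long (x), 44 mm wide (y), its top sloping evenly from 2.5 mm high at the thin end to 22.5 mm at the upright butt; origin at the centre of its underside; +x points to the thin end, roughly at the controller. About 0.09 kg; slides freely, stays put under load; snug when about 5 N no longer pushes it on
- wedge_tip (a point): middle of the wedge's thin edge, on its underside, 50 mm along the wedge's x from its origin
- vial: bystander: small amber glass bottle with a black cap, 40 mm across, 75 mm high, upright; origin at the centre of its base
- spanner: bystander: steel open-ended spanner 150 mm long lying flat; origin at its middle, underneath
- plug: bystander: small red plastic plug, 26 mm across, 34 mm high, standing on its flange; origin at the centre of its base
Things that resemble listed ones, but are neither listed nor needed, are in the scene too. Of the things that look like the wedge, take the one that is farthest from the robot's base at the start.

How it is judged:
By the outcome, as a careful person would: the job done as asked, in the order asked, and still so for the second after the job is handed in, with the robot touching nothing.
It also fails if it takes over 64 s, if anything falls off the work surface, if the arm or the gripper's body presses on something with over 40 N, if the wrist force passes 120 N, or if a joint passes its speed limit or range.

## Working session

There is one attempt and no reset: what is moved stays moved. The work goes in short steps, Python scripts to look and compute and a shell command to move; the robot and the scene stay as the last step left them, time stands still between calls to the robot, and variables do not carry over. Pictures are saved under pics/ and viewed, at most 10 in all, crops included, and the job is handed in when it is done.

```bash
ls; mkdir -p pics; python3 - <<'E'
from station import sense, eyes, workorder, manip
import cv2
s=sense(); print(s['t'],s['tcp_pos'],s['tool_rot'],s['force'],manip.tips_ahead)
for n in('scene','top'):
    cv2.imwrite(f'pics/{n}0.png',eyes.snapshot(n)[:,:,::-1]); print(eyes.camera_params(n))
E
```

```text
pics
0.0 [0.19619995 0.59281355 0.30290544] [ 1.59231375e-01  9.87240668e-01 -1.04961242e-03 -3.61950740e-04] [-0.00698391  0.50209333  0.28694485] 0.0726
{'fx': 383.35519300955224, 'fy': 383.35519300955224, 'cx': 277.66176552938117, 'cy': 210.64377964167383, 'rvec': array([ 1.13084285,  2.58542929, -0.74685692]), 'tvec': array([ 0.24922097, -0.38090402,  1.13353403])}
{'fx': 427.69850156714386, 'fy': 427.69850156714386, 'cx': 275.30109134558444, 'cy': 206.27593634601098, 'rvec': array([ 2.25983306, -1.92816586,  0.20959682]), 'tvec': array([0.10562617, 0.60016337, 0.97218213])}
```

View pics/scene0.png

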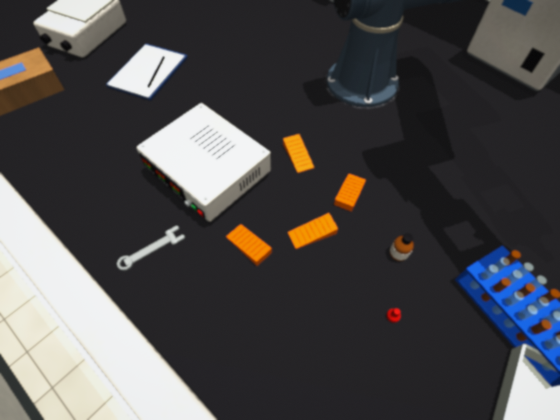

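View pics/top0.png

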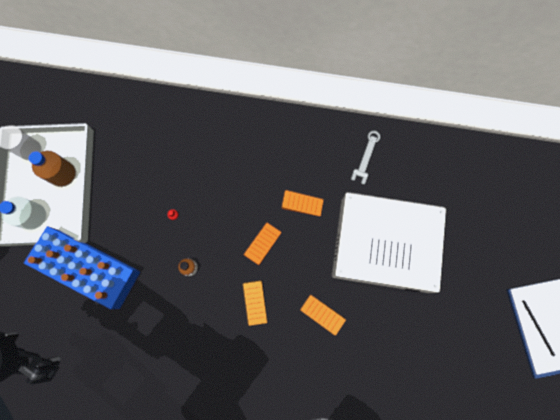

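The scene view shows the controller at (204,160) with its switches at (190,205). There are four orange wedge-like things: in the top view at (303,203), (262,243), (255,303) and (323,315). The base is below the bottom of the top image, so (303,203) looks farthest. I'll measure it and confirm in a crop.

```bash
cat > h.py <<'E'
import numpy as np, cv2
from station import sense, eyes
def cam(n):
    p=eyes.camera_params(n); R=cv2.Rodrigues(np.array(p['rvec']))[0]; return p,R,np.array(p['tvec'])
def cast(n,px,z):
    p,R,t=cam(n); px=np.atleast_2d(px).astype(float)
    d=np.c_[(px[:,0]-p['cx'])/p['fx'],(px[:,1]-p['cy'])/p['fy'],np.ones(len(px))]@R
    c=-R.T@t; return c+d*((z-c[2])/d[:,2])[:,None]
def proj(n,P):
    p,R,t=cam(n); q=np.atleast_2d(P)@R.T+t; return q[:,:2]/q[:,2:]*p['fx']+[p['cx'],p['cy']]
E
python3 - <<'E'
from h import *
np.set_printoptions(precision=4,suppress=True)
im=cv2.imread('pics/top0.png'); hsv=cv2.cvtColor(im,cv2.COLOR_BGR2HSV)
m=cv2.inRange(hsv,(5,150,120),(25,255,255))
for c in cv2.findContours(m,0,2)[0]:
    if cv2.contourArea(c)>300:
        r=cv2.minAreaRect(c); b=cast('top',cv2.boxPoints(r),0.012); ce=b.mean(0)
        print(np.round(r[0]),ce[:2],'dist',np.hypot(*ce[:2]),'corners',b[:,:2].ravel())
w=cv2.inRange(hsv,(0,0,215),(179,40,255)); w[:150]=0; w[:, :330]=0; w[:,460:]=0
c=max(cv2.findContours(w,0,2)[0],key=cv2.contourArea); r=cv2.minAreaRect(c); b=cast('top',cv2.boxPoints(r),.088)
print('lid',r,cv2.boxPoints(r).ravel()); print(b[:,:2],b.mean(0),np.linalg.norm(b-np.roll(b,1,0),axis=1))
a=cv2.resize(im[170:300,230:460],None,fx=3.4,fy=3.4,interpolation=2)[:,:782]
s=cv2.imread('pics/scene0.png'); 
cv2.imwrite('pics/crop.png',cv2.resize(s[120:285,130:350],None,fx=3.6,fy=3.6,interpolation=2)); 
E
```

```text
[323. 315.] [0.3409 0.0457] dist 0.343921935031245 corners [ 0.343   0.1038  0.3849  0.0817  0.3383 -0.0126  0.2973  0.0098]
[255. 303.] [0.343  0.2127] dist 0.4036120215383888 corners [0.3849 0.2506 0.3984 0.2055 0.301  0.1752 0.2879 0.2193]
[262. 243.] [0.4896 0.2179] dist 0.5358913231171739 corners [0.454  0.2615 0.5463 0.2168 0.5247 0.1741 0.4333 0.2193]
[302. 203.] [0.6074 0.1342] dist 0.6220452049219835 corners [0.5863 0.1868 0.6353 0.184  0.6284 0.081  0.5796 0.0848]
[ 47. 165.] [0.6031 0.8048] dist 1.0056922560522312 corners [0.5838 0.846  0.6498 0.8228 0.6221 0.7633 0.5569 0.787 ]
lid ((392.2080993652344, 242.1473846435547), (106.44003295898438, 83.85954284667969), 8.746162414550781) [333.2312 275.4971 345.9827 192.6127 451.185  208.7977 438.4335 291.6821]
[[ 0.4318  0.0415]
 [ 0.6306  0.0367]
 [ 0.6306 -0.2142]
 [ 0.4333 -0.1991]] [ 0.5316 -0.0838  0.088 ] [0.2406 0.1989 0.2508 0.1979]
```

View pics/crop.png

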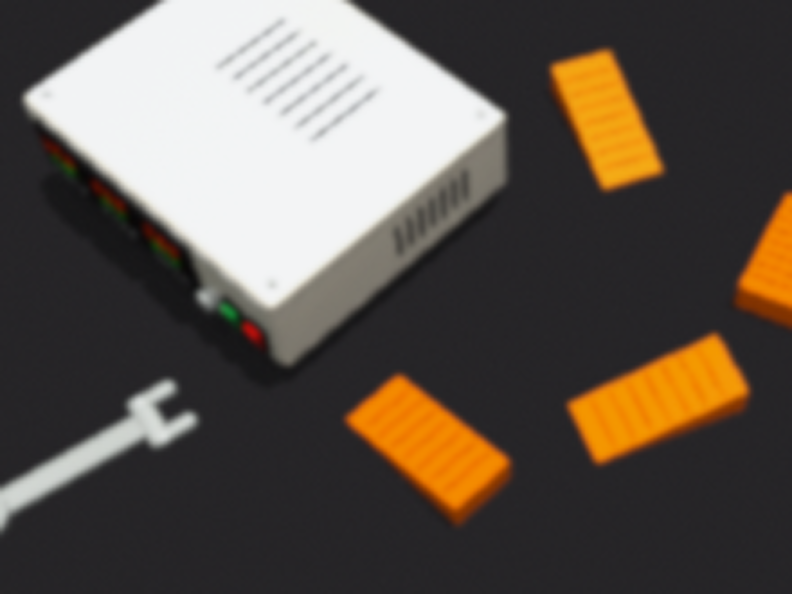

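In the crop, the orange wedge at (430,450), which is scene (249,244) and top (303,203), has its thin end toward the controller and its butt away. At 0.62 m it is the farthest of the four, so it is the one meant. I'll refine the case and wedge edges once, and plan the first move.

```bash
python3 - <<'E'
from h import *
np.set_printoptions(precision=4,suppress=True)
def quad(n,m,lo,z,roi):
    k=np.zeros_like(m); x0,y0,x1,y1=roi; k[y0:y1,x0:x1]=m[y0:y1,x0:x1]
    c=max(cv2.findContours(k,0,cv2.CHAIN_APPROX_NONE)[0],key=cv2.contourArea); h=cv2.convexHull(c)
    for e in np.arange(2,15,.5):
        q=cv2.approxPolyDP(h,e,True)[:,0]
        if len(q)<=4: break
    P=c[:,0].astype(float); L=[]
    for i in range(4):
        a,b=q[i],q[(i+1)%4]; u=(b-a)/np.linalg.norm(b-a); s=(P-a)@u; d=(P-a)@np.array([-u[1],u[0]])
        k=(abs(d)<3)&(s>.12*np.linalg.norm(b-a))&(s<.88*np.linalg.norm(b-a))
        vx,vy,x,y=cv2.fitLine(P[k].astype(np.float32),cv2.DIST_HUBER,0,.01,.01).ravel(); L.append(np.cross([x,y,1],[x+vx,y+vy,1]))
    X=np.array([np.cross(L[i-1],L[i]) for i in range(4)]); X=X[:,:2]/X[:,2:]
    W=cast(n,X,z)
    print(n,X.round(1).tolist(),'\n',W[:,:2],'len',np.linalg.norm(W-np.roll(W,-1,0),axis=1),'c',W.mean(0)[:2]); return W
for n,lid,wr in(('top',(330,150,460,310),(275,180,330,225)),('scene',(125,90,280,225),(220,215,280,275))):
    hsv=cv2.cvtColor(cv2.imread(f'pics/{n}0.png'),cv2.COLOR_BGR2HSV)
    quad(n,cv2.inRange(hsv,(0,0,225 if n=='top' else 215),(179,40,255)),0,.088,lid)
    quad(n,cv2.inRange(hsv,(5,150,100),(25,255,255) if n=='top' else (25,255,255)),0,.012,wr)
s=sense();print(s['q'])
E
```

```text
top [[346.3, 193.3], [444.6, 208.3], [438.1, 290.9], [335.9, 274.9]] 
 [[ 0.629   0.0356]
 [ 0.6293 -0.1986]
 [ 0.4349 -0.1983]
 [ 0.4341  0.0358]] len [0.2342 0.1945 0.2341 0.1948] c [ 0.5318 -0.0814]
top [[284.8, 189.8], [322.6, 198.8], [320.2, 216.0], [281.4, 207.6]] 
 [[0.6342 0.1832]
 [0.6259 0.084 ]
 [0.5805 0.0841]
 [0.5867 0.1847]] len [0.0996 0.0454 0.1008 0.0476] c [0.6068 0.134 ]
scene [[201.0, 103.6], [269.0, 152.0], [204.7, 204.8], [136.7, 146.6]] 
 [[ 0.4383 -0.195 ]
 [ 0.4378  0.0386]
 [ 0.6329  0.0392]
 [ 0.6327 -0.1965]] len [0.2337 0.1951 0.2357 0.1944] c [ 0.5354 -0.0784]
scene [[240.2, 222.9], [273.4, 248.7], [257.4, 264.7], [224.7, 235.8]] 
 [[0.5864 0.088 ]
 [0.5829 0.187 ]
 [0.6332 0.1878]
 [0.6326 0.0865]] len [0.099  0.0503 0.1013 0.0462] c [0.6088 0.1373]
[ 1.0725  0.5284  1.4338  0.      1.1814 -0.1785]
```

Case yaw is about 0, with the short foot near (0.612, 0.015). The wedge is centred near (0.607, 0.135) and aims at the foot. Next I turn the tool so that x_tool = +Y, y_tool = +X, then travel to above the corner with the gripper shut.

```bash
python3 -m inch '[{"wz":10.24},{"wz":10.24},{"wz":10.24},{"wz":10.24},{"wz":10.24},{"wz":10.24},{"wz":10.24},{"dx":-2,"dy":1.5},{"dx":-4,"dy":3},{"dx":-4,"dy":3}]' 0 40
python3 -m inch '[{"dx":-4.8,"dy":3.5},{"dx":-4.8,"dy":3.5},{"dx":-4.8,"dy":3.5},{"dx":-4.8,"dy":3.5},{"dx":-4.8,"dy":3.5},{"dx":-4.8,"dy":3.5},{"dx":-4.8,"dy":3.5},{"dx":-4.8,"dy":3.5},{"dx":-4,"dy":3},{}]'
python3 - <<'E'
from h import *
s=sense(); R=cv2.Rodrigues
from scipy.spatial.transform import Rotation as Ro
print(s['t'],s['tcp_pos'],s['force'],Ro.from_quat(s['tool_rot']).as_matrix().round(3).tolist())
E
```

```text
0.1 [0.19618941 0.59288189 0.30302287] [-1.16302842 -0.84152166  0.84507693] [[-0.949, 0.314, -0.001], [0.314, 0.949, -0.002], [0.0, -0.002, -1.0]]invalid input at $[0]: expected keys dx, dy, dz, wx, wy, wz
invalid input at $[0]: expected keys dx, dy, dz, wx, wy, wz
```

```bash
python3 -m inch '[{"dx":0,"dy":0,"dz":0,"wx":0,"wy":0,"wz":10.24},{"dx":0,"dy":0,"dz":0,"wx":0,"wy":0,"wz":10.24},{"dx":0,"dy":0,"dz":0,"wx":0,"wy":0,"wz":10.24},{"dx":0,"dy":0,"dz":0,"wx":0,"wy":0,"wz":10.24},{"dx":0,"dy":0,"dz":0,"wx":0,"wy":0,"wz":10.24},{"dx":0,"dy":0,"dz":0,"wx":0,"wy":0,"wz":10.24},{"dx":0,"dy":0,"dz":0,"wx":0,"wy":0,"wz":10.24},{"dx":-2,"dy":1.5,"dz":0,"wx":0,"wy":0,"wz":0},{"dx":-4,"dy":3,"dz":0,"wx":0,"wy":0,"wz":0},{"dx":-4,"dy":3,"dz":0,"wx":0,"wy":0,"wz":0}]' 0 40
python3 -m inch '[{"dx":-4.8,"dy":3.5,"dz":0,"wx":0,"wy":0,"wz":0},{"dx":-4.8,"dy":3.5,"dz":0,"wx":0,"wy":0,"wz":0},{"dx":-4.8,"dy":3.5,"dz":0,"wx":0,"wy":0,"wz":0},{"dx":-4.8,"dy":3.5,"dz":0,"wx":0,"wy":0,"wz":0},{"dx":-4.8,"dy":3.5,"dz":0,"wx":0,"wy":0,"wz":0},{"dx":-4.8,"dy":3.5,"dz":0,"wx":0,"wy":0,"wz":0},{"dx":-4.8,"dy":3.5,"dz":0,"wx":0,"wy":0,"wz":0},{"dx":-4.8,"dy":3.5,"dz":0,"wx":0,"wy":0,"wz":0},{"dx":-4,"dy":3,"dz":0,"wx":0,"wy":0,"wz":0},{"dx":0,"dy":0,"dz":0,"wx":0,"wy":0,"wz":0}]'
python3 - <<'E'
from h import *
s=sense()
from scipy.spatial.transform import Rotation as Ro
print(s['t'],s['tcp_pos'],s['force'],Ro.from_quat(s['tool_rot']).as_matrix().round(3).tolist())
E
```

```text
t: 1.35
tcp_pos: [0.2717, 0.4922, 0.3034]
tool_rot: [0.707, 0.708, -0.0, 0.0]
force: [0.2, -0.1, 0.5]
finger_gap: 0.001
gripper_force: 0.0
t: 2.6
tcp_pos: [0.5836, 0.066, 0.3034]
tool_rot: [0.709, 0.705, 0.0, 0.001]
force: [-1.2, 0.5, -0.0]
finger_gap: -0.001
gripper_force: 0.0
2.6 [0.58362132 0.06598084 0.30340891] [-1.22665797  0.46790712 -0.02831493] [[0.005, 1.0, 0.001], [1.0, -0.005, -0.001], [-0.001, 0.001, -1.0]]
```

```bash
python3 - <<'E'
from h import *
p=eyes.camera_params('wrist'); im=eyes.snapshot('wrist'); cv2.imwrite('pics/w0.png',im[:,:,::-1])
import pickle; pickle.dump(p,open('w0.pkl','wb')); R=cv2.Rodrigues(p['rvec'])[0]; print(p['fx'],p['cx'],p['cy'],R.round(2).tolist(),-R.T@p['tvec'])
E
```

```text
325.19226210127806 278.8046045991604 210.53369158398831 [[1.0, -0.01, 0.0], [-0.01, -0.95, 0.3], [-0.0, -0.3, -0.95]] [0.58350917 0.14282323 0.37337097]
```

View pics/w0.png

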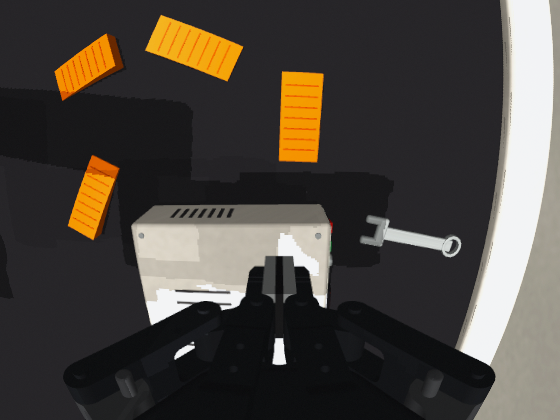

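The wrist view shows the chosen wedge with its butt at (282..323,72) and thin edge at (279..318,161). The lid's near corners are at about (134,223) and (330,223). I'll cast these points.

```bash
cat >> h.py <<'E'
def castw(p,px,z):
    R=cv2.Rodrigues(np.array(p['rvec']))[0]; c=-R.T@np.array(p['tvec']); v=(np.atleast_2d(px)-[p['cx'],p['cy']]).astype(float)
    r=np.linalg.norm(v,axis=1); th=r/p['fx']; d=np.c_[v/r[:,None]*np.sin(th)[:,None],np.cos(th)]@R
    return c+d*((np.asarray(z)-c[2])/d[:,2])[:,None]
E
python3 - <<'E'
from h import *
import pickle; p=pickle.load(open('w0.pkl','rb'))
np.set_printoptions(precision=4,suppress=True)
print(castw(p,[[134,223],[330,223]],.088)[:,:2]); 
im=cv2.imread('pics/w0.png'); m=cv2.inRange(cv2.cvtColor(im,cv2.COLOR_BGR2HSV),(5,150,100),(25,255,255)); m[:,:265]=0
c=max(cv2.findContours(m,0,2)[0],key=cv2.contourArea); q=cv2.approxPolyDP(c,5,True)[:,0]; print(q.tolist())
print(castw(p,q,np.where(q[:,1]<110,.0225,.0025))[:,:2])
E
```

```text
[[0.4385 0.0404]
 [0.6314 0.0399]]
[[282, 71], [279, 160], [316, 162], [323, 74]]
[[0.5876 0.1861]
 [0.5839 0.0864]
 [0.6266 0.084 ]
 [0.6311 0.1834]]
```

```bash
python3 -m inch '[{"dx":-2.5,"dy":1.4,"dz":2,"wx":0,"wy":0,"wz":0},{"dx":-2.6,"dy":1.4,"dz":3,"wx":0,"wy":0,"wz":0},{"dx":0,"dy":0,"dz":4,"wx":0,"wy":0,"wz":0},{"dx":0,"dy":0,"dz":3,"wx":0,"wy":0,"wz":0},{"dx":0,"dy":0,"dz":1.2,"wx":0,"wy":0,"wz":0},{"dx":0,"dy":0,"dz":0,"wx":0,"wy":0,"wz":0},{"dx":0,"dy":0,"dz":0,"wx":0,"wy":0,"wz":0}]'
python3 -m inch '[{"dx":0,"dy":0,"dz":0.2,"wx":0,"wy":0,"wz":0},{"dx":0,"dy":0,"dz":0.2,"wx":0,"wy":0,"wz":0},{"dx":0,"dy":0,"dz":0.2,"wx":0,"wy":0,"wz":0},{"dx":0,"dy":0,"dz":0,"wx":0,"wy":0,"wz":0},{"dx":0,"dy":0,"dz":0,"wx":0,"wy":0,"wz":0}]'
```

```text
t: 3.52
tcp_pos: [0.6101, 0.0187, 0.1733]
tool_rot: [0.707, 0.707, 0.001, 0.001]
force: [-0.3, 1.4, 0.5]
finger_gap: 0.004
gripper_force: 0.0
t: 4.15
tcp_pos: [0.6094, 0.0182, 0.1659]
tool_rot: [0.707, 0.707, -0.0, -0.0]
force: [0.9, -0.7, -0.3]
finger_gap: -0.005
gripper_force: 0.0
```

```bash
python3 -m inch '[{"dx":-0.3,"dy":0.2,"dz":0.2,"wx":0,"wy":0,"wz":0},{"dx":0,"dy":0,"dz":0.2,"wx":0,"wy":0,"wz":0},{"dx":0,"dy":0,"dz":0,"wx":0,"wy":0,"wz":0}]'
python3 -m inch '[{"dx":0,"dy":0,"dz":0.1,"wx":0,"wy":0,"wz":0},{"dx":0,"dy":0,"dz":0,"wx":0,"wy":0,"wz":0}]'
python3 -m inch '[{"dx":0,"dy":0,"dz":0.1,"wx":0,"wy":0,"wz":0},{"dx":0,"dy":0,"dz":0,"wx":0,"wy":0,"wz":0}]'
python3 -m inch '[{"dx":0,"dy":0,"dz":0.1,"wx":0,"wy":0,"wz":0},{"dx":0,"dy":0,"dz":0,"wx":0,"wy":0,"wz":0}]'
```

```text
t: 4.53
tcp_pos: [0.6113, 0.0152, 0.1616]
tool_rot: [0.707, 0.707, -0.0, -0.0]
force: [-0.5, 0.0, -0.1]
finger_gap: -0.004
gripper_force: 0.0
t: 4.78
tcp_pos: [0.6113, 0.0153, 0.1608]
tool_rot: [0.707, 0.707, -0.0, -0.0]
force: [0.4, -0.5, -0.3]
finger_gap: 0.003
gripper_force: 0.0
t: 5.03
tcp_pos: [0.6115, 0.0153, 0.1599]
tool_rot: [0.707, 0.707, 0.0, 0.0]
force: [0.2, -0.1, -0.2]
finger_gap: -0.004
gripper_force: 0.0
t: 5.28
tcp_pos: [0.6117, 0.0155, 0.1593]
tool_rot: [0.707, 0.707, 0.0, 0.0]
force: [-0.2, 1.5, 2.8]
finger_gap: 0.003
gripper_force: 1.3
```

Contact at TCP z ≈ 0.1597. I continue pressing until it lands.

```bash
python3 -m inch '[{"dx":0,"dy":0,"dz":0.1,"wx":0,"wy":0,"wz":0},{"dx":0,"dy":0,"dz":0.1,"wx":0,"wy":0,"wz":0},{"dx":0,"dy":0,"dz":0,"wx":0,"wy":0,"wz":0}]'
python3 -m inch '[{"dx":0,"dy":0,"dz":0.1,"wx":0,"wy":0,"wz":0},{"dx":0,"dy":0,"dz":0,"wx":0,"wy":0,"wz":0}]'
python3 -m inch '[{"dx":0,"dy":0,"dz":0.1,"wx":0,"wy":0,"wz":0},{"dx":0,"dy":0,"dz":0,"wx":0,"wy":0,"wz":0}]'
```

```text
t: 5.65
tcp_pos: [0.6122, 0.0154, 0.1573]
tool_rot: [0.707, 0.707, 0.001, 0.001]
force: [2.2, 2.5, 3.7]
finger_gap: -0.004
gripper_force: 2.1
t: 5.9
tcp_pos: [0.612, 0.0151, 0.1561]
tool_rot: [0.707, 0.707, 0.0, 0.001]
force: [2.7, 2.7, 3.4]
finger_gap: 0.003
gripper_force: 2.1
t: 6.15
tcp_pos: [0.6116, 0.015, 0.1548]
tool_rot: [0.707, 0.707, -0.0, 0.0]
force: [2.6, 1.6, 4.0]
finger_gap: 0.004
gripper_force: 2.0
```

```bash
python3 -m inch '[{"dx":0,"dy":0,"dz":0.1,"wx":0,"wy":0,"wz":0},{"dx":0,"dy":0,"dz":0,"wx":0,"wy":0,"wz":0}]'
python3 -m inch '[{"dx":0,"dy":0,"dz":0.1,"wx":0,"wy":0,"wz":0},{"dx":0,"dy":0,"dz":0,"wx":0,"wy":0,"wz":0}]'
python3 -m inch '[{"dx":0,"dy":0,"dz":0.1,"wx":0,"wy":0,"wz":0},{"dx":0,"dy":0,"dz":0,"wx":0,"wy":0,"wz":0}]'
```

```text
t: 6.4
tcp_pos: [0.6113, 0.0151, 0.1537]
tool_rot: [0.707, 0.707, -0.0, -0.0]
force: [2.7, 0.9, 3.2]
finger_gap: 0.001
gripper_force: 1.8
t: 6.65
tcp_pos: [0.6115, 0.0152, 0.1531]
tool_rot: [0.707, 0.707, 0.0, 0.0]
force: [3.0, 0.8, 6.1]
finger_gap: -0.002
gripper_force: 2.8
t: 6.9
tcp_pos: [0.6116, 0.0153, 0.1529]
tool_rot: [0.707, 0.707, 0.0, 0.0]
force: [1.5, 1.8, 10.3]
finger_gap: -0.006
gripper_force: 4.9
```

The case rocked and the foot landed after about 6.5 mm (force rose to 10 N). So the wedge tip should end about 20 mm past the foot, at y ≈ -0.005. Next: lift off and go behind the butt.

```bash
python3 -m inch '[{"dx":0,"dy":0,"dz":-0.3,"wx":0,"wy":0,"wz":0},{"dx":0,"dy":0,"dz":-0.5,"wx":0,"wy":0,"wz":0},{"dx":0,"dy":0,"dz":-3,"wx":0,"wy":0,"wz":0},{"dx":0,"dy":0,"dz":-4,"wx":0,"wy":0,"wz":0},{"dx":4,"dy":-0.2,"dz":0,"wx":0,"wy":0,"wz":-1.5},{"dx":5.5,"dy":0,"dz":0,"wx":0,"wy":0,"wz":0},{"dx":5.5,"dy":0,"dz":0,"wx":0,"wy":0,"wz":0},{"dx":4.7,"dy":0,"dz":0,"wx":0,"wy":0,"wz":0},{"dx":0,"dy":0,"dz":0,"wx":0,"wy":0,"wz":0},{"dx":0,"dy":0,"dz":0,"wx":0,"wy":0,"wz":0}]' 0.15
python3 -m inch '[{"dx":0,"dy":0,"dz":3,"wx":0,"wy":0,"wz":0},{"dx":0,"dy":0,"dz":4,"wx":0,"wy":0,"wz":0},{"dx":0,"dy":0,"dz":4,"wx":0,"wy":0,"wz":0},{"dx":0,"dy":0,"dz":1.5,"wx":0,"wy":0,"wz":0},{"dx":0,"dy":0,"dz":0,"wx":0,"wy":0,"wz":0},{"dx":0,"dy":0,"dz":0,"wx":0,"wy":0,"wz":0}]'
```

```text
t: 8.15
tcp_pos: [0.6042, 0.2116, 0.2289]
tool_rot: [0.698, 0.717, -0.002, -0.001]
force: [1.1, -0.1, 0.7]
finger_gap: 0.148
gripper_force: 0.0
t: 8.9
tcp_pos: [0.6064, 0.2119, 0.1064]
tool_rot: [0.698, 0.716, 0.001, 0.001]
force: [-0.1, 0.1, 0.5]
finger_gap: 0.148
gripper_force: 0.0
```

```bash
python3 -m inch '[{"dx":0,"dy":0.35,"dz":1.3,"wx":0,"wy":0,"wz":0},{"dx":0,"dy":0,"dz":1.0,"wx":0,"wy":0,"wz":0},{"dx":0,"dy":0,"dz":0.3,"wx":0,"wy":0,"wz":0},{"dx":0,"dy":0,"dz":0,"wx":0,"wy":0,"wz":0},{"dx":0,"dy":0,"dz":0,"wx":0,"wy":0,"wz":0}]'
python3 -m inch '[{"dx":-0.5,"dy":0,"dz":0,"wx":0,"wy":0,"wz":0},{"dx":-0.5,"dy":0,"dz":0,"wx":0,"wy":0,"wz":0},{"dx":-0.5,"dy":0,"dz":0,"wx":0,"wy":0,"wz":0},{"dx":-0.5,"dy":0,"dz":0,"wx":0,"wy":0,"wz":0},{"dx":-0.5,"dy":0,"dz":0,"wx":0,"wy":0,"wz":0},{"dx":-0.5,"dy":0,"dz":0,"wx":0,"wy":0,"wz":0},{"dx":-0.5,"dy":0,"dz":0,"wx":0,"wy":0,"wz":0},{"dx":-0.5,"dy":0,"dz":0,"wx":0,"wy":0,"wz":0},{"dx":-0.5,"dy":0,"dz":0,"wx":0,"wy":0,"wz":0},{"dx":0,"dy":0,"dz":0,"wx":0,"wy":0,"wz":0}]'
python3 - <<'E'
from h import *
import pickle
np.set_printoptions(precision=4,suppress=True)
p=eyes.camera_params('wrist'); im=eyes.snapshot('wrist')[:,:,::-1].copy(); cv2.imwrite('pics/w1.png',im); pickle.dump(p,open('w1.pkl','wb'))
im2=eyes.snapshot('top')[:,:,::-1].copy(); cv2.imwrite('pics/t1.png',im2)
m=cv2.inRange(cv2.cvtColor(im2,cv2.COLOR_BGR2HSV),(5,150,100),(25,255,255)); m[:,:285]=0;m[250:]=0
c=max(cv2.findContours(m,0,2)[0],key=cv2.contourArea); q=cv2.approxPolyDP(c,3,True)[:,0]; print(q.tolist()); print(cast('top',q,.003)[:,:2])
E
```

```text
t: 9.52
tcp_pos: [0.6089, 0.2124, 0.079]
tool_rot: [0.698, 0.716, 0.0, 0.0]
force: [-0.1, -0.4, 0.7]
finger_gap: 0.152
gripper_force: 0.0
t: 10.78
tcp_pos: [0.61, 0.1667, 0.0788]
tool_rot: [0.698, 0.716, -0.0, 0.0]
force: [1.1, -0.3, 0.2]
finger_gap: 0.146
gripper_force: 0.0Traceback (most recent call last):
  File "<stdin>", line 7, in <module>
ValueError: max() iterable argument is empty
```

View pics/w1.png

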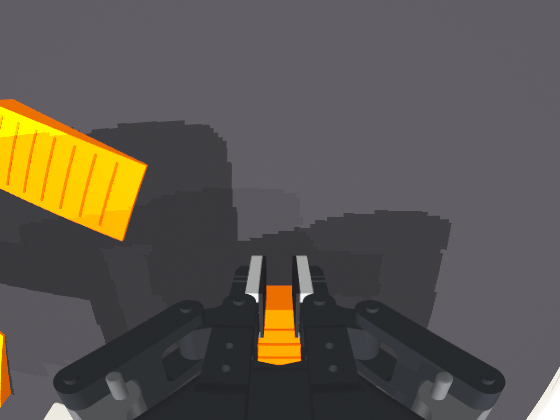

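The wrist view shows the wedge's butt between the two fingertips at about (280,287–308). The top view is blocked by the arm, so I check with the scene camera.

```bash
python3 - <<'E'
from h import *
import pickle
np.set_printoptions(precision=4,suppress=True)
p=pickle.load(open('w1.pkl','rb')); print(castw(p,[[280,308],[280,287]],[.0225,0])[:,:2])
im=eyes.snapshot('scene')[:,:,::-1].copy(); cv2.imwrite('pics/s1.png',cv2.resize(im[120:285,130:350],None,fx=3.6,fy=3.6,interpolation=2))
E
```

```text
[[0.6103 0.156 ]
 [0.6104 0.1541]]
```

View pics/s1.png

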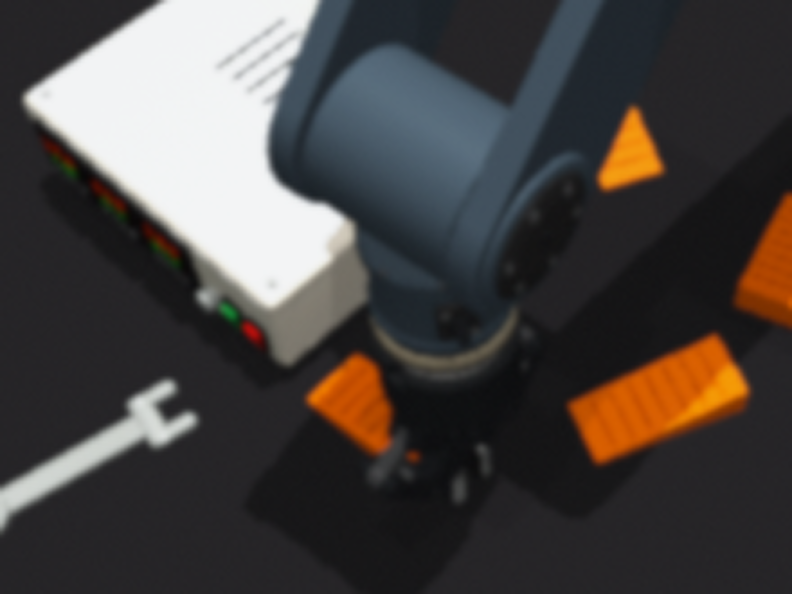

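The wedge follows the fingers, thin end leading, its thin edge from (308,400) to (357,352) in the crop. I'll check its aim, then push on.

```bash
python3 - <<'E'
from h import *
print(cast('scene',[[130+308/3.6,120+400/3.6],[130+357/3.6,120+352/3.6]],.0025)[:,:2])
E
```

```text
[[0.63556285 0.05809468]
 [0.59068906 0.05505885]]
```

```bash
python3 -m inch '[{"dx":-0.5,"dy":0,"dz":0,"wx":0,"wy":0,"wz":0},{"dx":-0.5,"dy":0,"dz":0,"wx":0,"wy":0,"wz":0},{"dx":-0.5,"dy":0,"dz":0,"wx":0,"wy":0,"wz":0},{"dx":-0.5,"dy":0,"dz":0,"wx":0,"wy":0,"wz":0},{"dx":-0.5,"dy":0,"dz":0,"wx":0,"wy":0,"wz":0},{"dx":-0.5,"dy":0,"dz":0,"wx":0,"wy":0,"wz":0},{"dx":-0.5,"dy":0,"dz":0,"wx":0,"wy":0,"wz":0},{"dx":-0.5,"dy":0,"dz":0,"wx":0,"wy":0,"wz":0},{"dx":-0.3,"dy":0,"dz":0,"wx":0,"wy":0,"wz":0},{"dx":0,"dy":0,"dz":0,"wx":0,"wy":0,"wz":0}]'
python3 -m inch '[{"dx":-0.2,"dy":0,"dz":0,"wx":0,"wy":0,"wz":0},{"dx":-0.2,"dy":0,"dz":0,"wx":0,"wy":0,"wz":0},{"dx":-0.2,"dy":0,"dz":0,"wx":0,"wy":0,"wz":0},{"dx":0,"dy":0,"dz":0,"wx":0,"wy":0,"wz":0}]'
python3 -m inch '[{"dx":-0.2,"dy":0,"dz":0,"wx":0,"wy":0,"wz":0},{"dx":-0.1,"dy":0,"dz":0,"wx":0,"wy":0,"wz":0},{"dx":0,"dy":0,"dz":0,"wx":0,"wy":0,"wz":0}]'
```

```text
t: 12.18
tcp_pos: [0.6112, 0.124, 0.079]
tool_rot: [0.698, 0.716, -0.0, 0.0]
force: [0.2, 0.5, 0.5]
finger_gap: 0.151
gripper_force: 0.0
t: 12.68
tcp_pos: [0.6113, 0.1181, 0.079]
tool_rot: [0.698, 0.716, -0.0, 0.0]
force: [0.0, -0.2, -0.6]
finger_gap: 0.147
gripper_force: 0.0
t: 13.05
tcp_pos: [0.6114, 0.1152, 0.0789]
tool_rot: [0.698, 0.716, -0.0, 0.0]
force: [0.4, 0.0, 0.2]
finger_gap: 0.148
gripper_force: 0.0
```

```bash
for i in 1; do python3 -m inch '[{"dx":-0.1,"dy":0,"dz":0,"wx":0,"wy":0,"wz":0},{"dx":-0.1,"dy":0,"dz":0,"wx":0,"wy":0,"wz":0},{"dx":-0.1,"dy":0,"dz":0,"wx":0,"wy":0,"wz":0},{"dx":0,"dy":0,"dz":0,"wx":0,"wy":0,"wz":0}]'; done
python3 -m inch '[{"dx":-0.1,"dy":0,"dz":0,"wx":0,"wy":0,"wz":0},{"dx":-0.1,"dy":0,"dz":0,"wx":0,"wy":0,"wz":0},{"dx":0,"dy":0,"dz":0,"wx":0,"wy":0,"wz":0}]'
python3 -m inch '[{"dx":-0.1,"dy":0,"dz":0,"wx":0,"wy":0,"wz":0},{"dx":-0.1,"dy":0,"dz":0,"wx":0,"wy":0,"wz":0},{"dx":0,"dy":0,"dz":0,"wx":0,"wy":0,"wz":0}]'
```

```text
t: 13.55
tcp_pos: [0.6114, 0.1122, 0.0789]
tool_rot: [0.698, 0.716, -0.0, 0.0]
force: [-0.1, -0.3, -0.1]
finger_gap: 0.147
gripper_force: 0.1
t: 13.92
tcp_pos: [0.6115, 0.1102, 0.0789]
tool_rot: [0.698, 0.716, -0.0, 0.0]
force: [-0.2, 0.1, 0.3]
finger_gap: 0.149
gripper_force: 0.1
t: 14.3
tcp_pos: [0.6115, 0.1082, 0.0789]
tool_rot: [0.698, 0.716, -0.0, 0.0]
force: [-0.7, 0.1, 1.0]
finger_gap: 0.149
gripper_force: 0.1
```

```bash
python3 -m inch '[{"dx":-0.1,"dy":0,"dz":0,"wx":0,"wy":0,"wz":0},{"dx":0,"dy":0,"dz":0,"wx":0,"wy":0,"wz":0}]'
python3 -m inch '[{"dx":-0.1,"dy":0,"dz":0,"wx":0,"wy":0,"wz":0},{"dx":0,"dy":0,"dz":0,"wx":0,"wy":0,"wz":0}]'
```

```text
t: 14.55
tcp_pos: [0.6116, 0.1072, 0.0789]
tool_rot: [0.698, 0.716, -0.0, 0.0]
force: [0.4, -0.2, -0.6]
finger_gap: 0.15
gripper_force: 0.1
t: 14.8
tcp_pos: [0.6116, 0.1062, 0.0789]
tool_rot: [0.698, 0.716, -0.0, 0.0]
force: [-1.8, 0.6, 0.2]
finger_gap: 0.152
gripper_force: 0.1
```

```bash
python3 -m inch '[{"dx":-0.1,"dy":0,"dz":0,"wx":0,"wy":0,"wz":0},{"dx":0,"dy":0,"dz":0,"wx":0,"wy":0,"wz":0}]'
```

```text
t: 15.05
tcp_pos: [0.6116, 0.1052, 0.0789]
tool_rot: [0.698, 0.716, -0.0, 0.0]
force: [0.3, 0.0, -0.6]
finger_gap: 0.151
gripper_force: 0.1
```

```bash
python3 -m inch '[{"dx":-0.1,"dy":0,"dz":0,"wx":0,"wy":0,"wz":0},{"dx":0,"dy":0,"dz":0,"wx":0,"wy":0,"wz":0}]'|sed -n '2p;4p'
```

```text
tcp_pos: [0.6116, 0.1043, 0.0789]
force: [-0.2, 0.3, -0.2]
```

```bash
python3 -m inch '[{"dx":-0.1,"dy":0,"dz":0,"wx":0,"wy":0,"wz":0},{"dx":0,"dy":0,"dz":0,"wx":0,"wy":0,"wz":0}]'|sed -n '2p;4p'
```

```text
tcp_pos: [0.6116, 0.1035, 0.0789]
force: [-0.2, 1.6, -0.1]
```

```bash
python3 -m inch '[{"dx":-0.1,"dy":0,"dz":0,"wx":0,"wy":0,"wz":0},{"dx":0,"dy":0,"dz":0,"wx":0,"wy":0,"wz":0}]'|sed -n '2p;4p'
```

```text
tcp_pos: [0.6116, 0.1027, 0.0789]
force: [-0.6, 3.4, 0.0]
```

Resistance has begun. I'm nudging to about 5 N.

```bash
python3 -m inch '[{"dx":-0.05,"dy":0,"dz":0,"wx":0,"wy":0,"wz":0},{"dx":0,"dy":0,"dz":0,"wx":0,"wy":0,"wz":0}]'|sed -n '2p;4p'
```

```text
tcp_pos: [0.6117, 0.1022, 0.0789]
force: [0.0, 6.1, -0.3]
```

```bash
python3 -m inch '[{"dx":-0.05,"dy":0,"dz":0,"wx":0,"wy":0,"wz":0},{"dx":0,"dy":0,"dz":0,"wx":0,"wy":0,"wz":0}]'|sed -n '2p;4p'; python3 -m inch '[{"dx":0,"dy":0,"dz":0,"wx":0,"wy":0,"wz":0},{"dx":0,"dy":0,"dz":0,"wx":0,"wy":0,"wz":0}]'|sed -n '2p;4p'
```

```text
tcp_pos: [0.6116, 0.1018, 0.0789]
force: [0.3, 5.2, 0.3]
tcp_pos: [0.6116, 0.1018, 0.0789]
force: [0.8, 5.3, 0.5]
```

It holds 5.3 N without moving, so it is snug. I back off, then press the corner again.

```bash
python3 -m inch '[{"dx":0.5,"dy":0,"dz":0,"wx":0,"wy":0,"wz":0},{"dx":2.5,"dy":0,"dz":0,"wx":0,"wy":0,"wz":0},{"dx":0,"dy":0,"dz":-2,"wx":0,"wy":0,"wz":0},{"dx":0,"dy":0,"dz":-5,"wx":0,"wy":0,"wz":0},{"dx":0,"dy":0,"dz":-5,"wx":0,"wy":0,"wz":0},{"dx":-4,"dy":0,"dz":-0.5,"wx":0,"wy":0,"wz":1.5},{"dx":-4.2,"dy":0,"dz":0,"wx":0,"wy":0,"wz":0},{"dx":-3,"dy":0,"dz":0,"wx":0,"wy":0,"wz":0},{"dx":0,"dy":0,"dz":0,"wx":0,"wy":0,"wz":0},{"dx":0,"dy":0,"dz":0,"wx":0,"wy":0,"wz":0}]' 0
python3 -m inch '[{"dx":0,"dy":0,"dz":2.5,"wx":0,"wy":0,"wz":0},{"dx":0,"dy":0,"dz":1,"wx":0,"wy":0,"wz":0},{"dx":0,"dy":0,"dz":0,"wx":0,"wy":0,"wz":0},{"dx":0,"dy":0,"dz":0,"wx":0,"wy":0,"wz":0}]'
```

```text
t: 17.8
tcp_pos: [0.6119, 0.0191, 0.2047]
tool_rot: [0.707, 0.707, 0.0, 0.0]
force: [0.2, -0.3, 0.1]
finger_gap: -0.004
gripper_force: 0.0
t: 18.3
tcp_pos: [0.6123, 0.0197, 0.1694]
tool_rot: [0.707, 0.707, 0.0, 0.0]
force: [0.1, 0.0, 0.9]
finger_gap: 0.0
gripper_force: 0.0
```

```bash
python3 -m inch '[{"dx":-0.4,"dy":0,"dz":0.3,"wx":0,"wy":0,"wz":0},{"dx":0,"dy":0,"dz":0.2,"wx":0,"wy":0,"wz":0},{"dx":0,"dy":0,"dz":0.2,"wx":0,"wy":0,"wz":0},{"dx":0,"dy":0,"dz":0.1,"wx":0,"wy":0,"wz":0},{"dx":0,"dy":0,"dz":0.1,"wx":0,"wy":0,"wz":0},{"dx":0,"dy":0,"dz":0,"wx":0,"wy":0,"wz":0}]'|sed -n '2p;4p'; python3 -m inch '[{"dx":0,"dy":0,"dz":0.05,"wx":0,"wy":0,"wz":0},{"dx":0,"dy":0,"dz":0,"wx":0,"wy":0,"wz":0}]'|sed -n '2p;4p'
```

```text
tcp_pos: [0.612, 0.0154, 0.1601]
force: [-1.0, -0.1, 2.4]
tcp_pos: [0.612, 0.0154, 0.16]
force: [-1.1, 0.5, 5.1]
```

```bash
python3 -m inch '[{"dx":0,"dy":0,"dz":0.05,"wx":0,"wy":0,"wz":0},{"dx":0,"dy":0,"dz":0,"wx":0,"wy":0,"wz":0}]'|sed -n '2p;4p'; python3 -m inch '[{"dx":0,"dy":0,"dz":0.05,"wx":0,"wy":0,"wz":0},{"dx":0,"dy":0,"dz":0,"wx":0,"wy":0,"wz":0}]'|sed -n '2p;4p'
```

```text
tcp_pos: [0.612, 0.0154, 0.1599]
force: [-2.6, 0.8, 7.1]
tcp_pos: [0.6121, 0.0154, 0.1599]
force: [-2.8, -0.0, 9.8]
```

```bash
python3 -m inch '[{"dx":0,"dy":0,"dz":0.04,"wx":0,"wy":0,"wz":0},{"dx":0,"dy":0,"dz":0,"wx":0,"wy":0,"wz":0},{"dx":0,"dy":0,"dz":0,"wx":0,"wy":0,"wz":0},{"dx":0,"dy":0,"dz":0,"wx":0,"wy":0,"wz":0},{"dx":0,"dy":0,"dz":0,"wx":0,"wy":0,"wz":0},{"dx":0,"dy":0,"dz":0,"wx":0,"wy":0,"wz":0}]'|sed -n '2p;4p'
python3 -m inch '[{"dx":0,"dy":0,"dz":-0.3,"wx":0,"wy":0,"wz":0},{"dx":0,"dy":0,"dz":-0.7,"wx":0,"wy":0,"wz":0},{"dx":0,"dy":0,"dz":-4,"wx":0,"wy":0,"wz":0},{"dx":0,"dy":0,"dz":-5,"wx":0,"wy":0,"wz":0},{"dx":5,"dy":-3,"dz":0,"wx":0,"wy":0,"wz":0},{"dx":5,"dy":-3,"dz":0,"wx":0,"wy":0,"wz":0},{"dx":5,"dy":-3,"dz":0,"wx":0,"wy":0,"wz":0},{"dx":5,"dy":-3,"dz":0,"wx":0,"wy":0,"wz":0},{"dx":4,"dy":-3,"dz":0,"wx":0,"wy":0,"wz":0},{"dx":0,"dy":0,"dz":0,"wx":0,"wy":0,"wz":0}]'
python3 - <<'E'
from h import *
im=eyes.snapshot('scene')[:,:,::-1].copy(); cv2.imwrite('pics/s2.png',cv2.resize(im[120:285,130:350],None,fx=3.6,fy=3.6,interpolation=2))
E
```

```text
tcp_pos: [0.6121, 0.0154, 0.1599]
force: [-4.0, 0.1, 12.5]
t: 21.8
tcp_pos: [0.4593, 0.2577, 0.2579]
tool_rot: [0.705, 0.709, -0.001, -0.001]
force: [0.1, -0.7, -0.8]
finger_gap: -0.001
gripper_force: 0.0
```

View pics/s2.png

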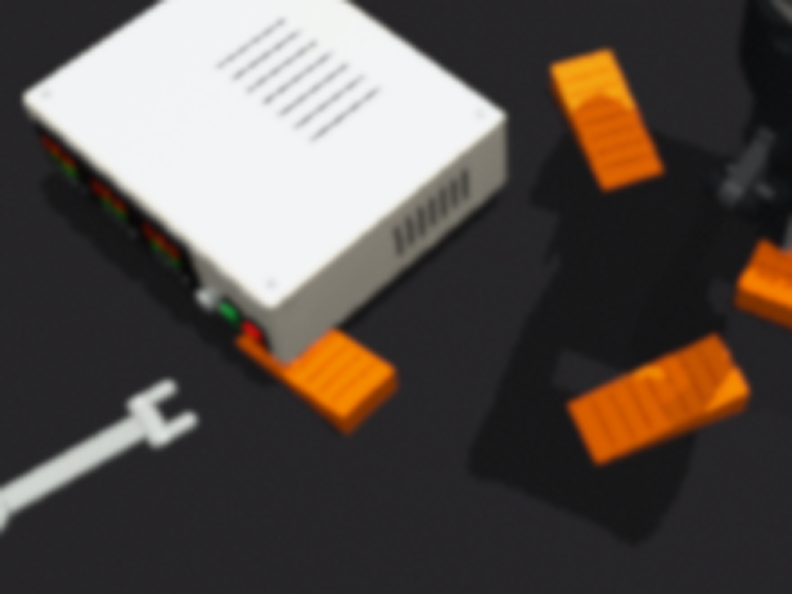

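The wedge sits under the front corner, around (310,375) in the crop. The case has not moved (lid corners at the same pixels) and the hand is clear.

```bash
python3 -c "
from station import workorder; print(workorder.sign_off())"
```

```text
the job is handed in; nothing more can be done
None
```

The job is done and handed in at about 22 s: the corner rocked 6.5 mm at first, the wedge is snug under the short foot (it held about 5 N without moving), and a 12 N press moved the corner only about 0.3 mm, with the case still in place and the hand clear.

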